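Lay out a graduated set of brass knobs

ROBOT

A 7-joint arm with a two-finger parallel gripper is mounted at the origin on the work surface. World frame = base frame: x ahead of the robot, y to its left, z up, the work surface at z = 0. Lengths are in m, angles in rad, forces in N, time in s.
With the tool pointing down it reaches from about 0.425 to 0.925 m from the base axis. Payload 6.8 kg.
Tool frame: the origin (TCP) lies midway between the tips of the shut fingers; the grasp point (between the pads) lies 19 mm behind it; z points along the fingers, y is the line along which they close (so a half turn about z gives the same grasp; the last joint's range is limited). The gripper opens to 85 mm and grips with 20 to 120 N. Pads are 22 mm wide; open, the fingers measure 114 mm over their backs; the gripper's body (76 mm by 85 mm) begins 54 mm behind the grasp point. The pads swing forward as they close: fully open they stand 13 mm farther back than shut.
Start: joints at [1.069, 0.477, 0.022, 1.555, -0.011, 1.109, -0.083], TCP at [0.259, -0.623, 0.231] pointing down, gripper open.
Joint ranges: [-2.96, 2.96], [-0.34, 2.1], [-1.41, 1.46], [0.24, 2.44], [-1.37, 4.51], [0.17, 1.92], [-2.96, 2.96]. Speed limits (rad/s): [2.39, 2.39, 3.14, 3.14, 3.14, 3.14, 3.14].

INTERFACE

Orientations are given as a rotation vector (axis times angle).
In Python, from bench import r gives the robot as it stands. The module is installed in compiled form; this text tells all that it offers.
- The arm moves only by the tool apply_moves, never from a script. Its argument "rows" is a list of rows, each a list of 6 numbers: the shift along the tool's x, y, z scaled (see below), then the turn, a rotation vector about the tool's x, y, z scaled (see below). A call has 1 to 5 rows; each row is the pose to reach, as a shift and turn from the pose commanded when the call began, along the tool's axes at that moment; what a row does not reach only later rows make up. The controller multiplies each number of a shift by 0.25 m and each number of a turn by 90 degrees. A row lasts 1/8 s, in which the tool goes at most 62.5 mm and 10.7 degrees, less where a joint would pass 70% of its speed; a pose out of reach is approached as far as the arm can. A call with a number of a shift or a turn outside -1 to 1 is refused whole. A call with a gripper value outside its range is refused whole. "claw" is the opening, from 0 (shut) to 1 (fully open), set as the call begins (left out, the last holds). The fingers move at their own pace and stop on an object; "newtons" is the grip in N (left out, the last holds). Time passes only in rows, so rows that repeat a pose let the fingers close. It gives the time, the measured TCP pose, the force, the opening and the grip force at its end, in the units of the state.
- r.get_obs(): the state, without advancing time (a new reading comes with each control period).
- r.grab_frame(name): name is "scene" or "top" or "wrist"; returns a dict with "pixels" (400x640x3 uint8, red, green, blue), "intrinsics" (3x3 intrinsics, pixels), "dist" ([k1, k2, p1, p2, k3] as OpenCV has them; the pictures are not rectified), "eye" and "attitude" of the camera in the world. Camera axes: x right, y up, looking along -z (the intrinsics and any distortion apply to the point x, -y, -z); pixel columns grow to the right and rows downward; lengths in m; the calibration is good to about 2 mm. A picture is of the moment at which its call begins. There is no depth.
- r.hand_in(): hands the job in; it is judged then, once.
Trained networks look in a picture, given as the dict that the camera call returned (one of the last four; its "shot" number tells which), for a name from the list of things; names that differ only in an ending like _2 or _b are one class to them, and where a whole thing is asked for, a point or a joint stands for the part that bears it (a point fixed in the world has none). Each returns a list of dicts, best first, with "conf" (0 to 1); they miss things now and then, are a little off and sometimes report something else, mostly with a low value. They report only what shows in the picture. A call takes as long as a camera call. They do not tell look-alikes from the thing itself.
- r.search_frame(picture, thing): "rect" ([left, top, width, height] in pixels, round what is visible of it).
- r.outline_of(picture, thing): "pixels" (400x640 bool, what is visible of it) and "rect" ([left, top, width, height] in pixels, round what is visible of it).
- r.landmark_of(picture, thing): "point" ([column, row] in pixels: a listed point, or the origin of a listed thing).
The state is a dict: "clock": time; "joints": joint angles; "qvel": joint speeds; "tau": joint torques, N m; "tcp_pos": TCP position; "orientation": TCP orientation; "contact_force": force on the tool from outside, world axes, zero at the start; "moment": the same for the moment, N m; "grip_width": finger opening in m; "gripper_force": force on a finger pad.
Only numpy, scipy, OpenCV 4.12 (cv2) and the standard library are available. Lean on these libraries where they do the work, as an engineer would, in place of code of your own. Each camera call takes 0.05 s, during which the arm holds its last target. There are 200 camera calls.

TASK

Line up the four loose brass drawer knobs on the layout board in order of size, so the set can be matched to its chest: the smallest on the mark next to the steel end stop, each next larger one on the next mark along, the largest farthest from the stop. Stand each knob upright, centred on its own mark, and do not let any knob fall over on the way.

Things in the scene. Friction and masses are not known exactly. Their poses are not given: they have to be found in the camera images.
- knob1_mid (a point): the smallest of four loose turned brass drawer knobs: an upright solid round barrel 25 mm in diameter and 36 mm tall with a slightly narrower foot and a rounded-over top, about 90 g (varies by a quarter); it stands on its foot on the table. The point is on its axis half-way up (18 mm above its foot); z points up. The sides are straight and vertical from 9 mm above the foot to 8 mm below the top, so it can be gripped across the barrel from any direction
- knob2_mid (a point): the second smallest of four loose turned brass drawer knobs: an upright solid round barrel 34 mm in diameter and 48 mm tall with a slightly narrower foot and a rounded-over top, about 180 g (varies by a quarter); it stands on its foot on the table. The point is on its axis half-way up (24 mm above its foot); z points up. The sides are straight and vertical from 9 mm above the foot to 8 mm below the top, so it can be gripped across the barrel from any direction
- knob3_mid (a point): the second largest of four loose turned brass drawer knobs: an upright solid round barrel 43 mm in diameter and 58 mm tall with a slightly narrower foot and a rounded-over top, about 300 g (varies by a quarter); it stands on its foot on the table. The point is on its axis half-way up (29 mm above its foot); z points up. The sides are straight and vertical from 9 mm above the foot to 8 mm below the top, so it can be gripped across the barrel from any direction
- knob4_mid (a point): the largest of four loose turned brass drawer knobs: an upright solid round barrel 52 mm in diameter and 70 mm tall with a slightly narrower foot and a rounded-over top, about 450 g (varies by a quarter); it stands on its foot on the table. The point is on its axis half-way up (35 mm above its foot); z points up. The sides are straight and vertical from 9 mm above the foot to 8 mm below the top, so it can be gripped across the barrel from any direction
- mark1: round dark wooden inlay, 60 mm in diameter, flush with the top of the layout board, with a tiny brass dot at its centre; number 1 of the four marks in an almost straight row (within 4 mm), about 78 mm apart (give or take 8 mm), along the board. Origin: its centre at the level of the board's top face; y runs along the row from mark1 towards mark4, x across the board, z up. The mark is only a surface, nothing sticks up
- mark2: round dark wooden inlay, 60 mm in diameter, flush with the top of the layout board, with a tiny brass dot at its centre; number 2 of the four marks in an almost straight row (within 4 mm), about 78 mm apart (give or take 8 mm), along the board. Origin: its centre at the level of the board's top face; y runs along the row from mark1 towards mark4, x across the board, z up. The mark is only a surface, nothing sticks up
- mark3: round dark wooden inlay, 60 mm in diameter, flush with the top of the layout board, with a tiny brass dot at its centre; number 3 of the four marks in an almost straight row (within 4 mm), about 78 mm apart (give or take 8 mm), along the board. Origin: its centre at the level of the board's top face; y runs along the row from mark1 towards mark4, x across the board, z up. The mark is only a surface, nothing sticks up
- mark4: round dark wooden inlay, 60 mm in diameter, flush with the top of the layout board, with a tiny brass dot at its centre; number 4 of the four marks in an almost straight row (within 4 mm), about 78 mm apart (give or take 8 mm), along the board. Origin: its centre at the level of the board's top face; y runs along the row from mark1 towards mark4, x across the board, z up. The mark is only a surface, nothing sticks up
- stop: dark steel end stop fixed on top of one end of the layout board, 16 mm along the row, 70 mm across it and 34 mm tall with two screw heads on it; it stands about 53 mm from the centre of the mark next to it, beyond either mark1 or mark4 (differs from start to start). Origin: centre of its underside, at the level of the board's top
- board: mid-brown wooden layout board lying fixed on the table, 84 mm wide, 370 mm long and 16 mm thick, with the four marks in its top face. Origin: centre of its underside, on the table; y along its length, x across, z up
Things that resemble listed ones, but are neither listed nor needed, are in the scene too. What is shaped like the part that bears knob4_mid but blue or red is not meant.

How it is judged:
By the outcome, as a careful person would: the job done as asked, in the order asked, and still so for the second after the job is handed in, with the robot touching nothing.
It also fails if it takes over 112 s, if anything falls off the work surface, if the arm or the gripper's body presses on something with over 40 N, if the wrist force passes 120 N, or if a joint passes its speed limit or range.

## Working session

There is one attempt and no reset: what is moved stays moved. The work goes in short steps, Python scripts to look and compute and a tool call to move; the robot and the scene stay as the last step left them, time stands still between calls to the robot, and variables do not carry over. Pictures are saved under pics/ and viewed, at most 14 in all, crops included, and the job is handed in when it is done.

Besides the shell and the picture viewer there is one more tool, called as name(argument=value, ...), one argument or row to a line, values as JSON. apply_moves: Moves the arm, as the interface text tells. Its arguments: {"type":"object","properties":{"rows":{"type":"array","items":{"type":"array","items":{"type":"number"}}},"claw":{"type":"number"},"newtons":{"type":"number"}},"required":["rows"]}

```bash
mkdir -p pics; python3 - <<'E'
from bench import r
import cv2,numpy as np
o=r.get_obs();print({k:np.round(v,3) for k,v in o.items()})
for n in("scene","top"):
    p=r.grab_frame(n);cv2.imwrite(f"pics/{n}0.png",p["pixels"][:,:,::-1])
    print(n,p["eye"],p["attitude"],p["intrinsics"],p["dist"])
    for t in("knob1_mid","knob2_mid","knob3_mid","knob4_mid","mark1","mark2","mark3","mark4","stop","board"):
        print(t,[(np.round(d["point"]),round(d["conf"],2)) for d in r.landmark_of(p,t)][:6])
E
```

```text
{'clock': np.float64(0.0), 'joints': array([ 1.069,  0.478,  0.022,  1.556, -0.011,  1.109, -0.083]), 'qvel': array([ 0.001, -0.   , -0.001,  0.001,  0.001, -0.   , -0.001]), 'tau': array([-1.0000e-03, -5.9646e+01,  1.6080e+00, -2.8121e+01,  1.2000e-02,
        9.0000e-03,  0.0000e+00]), 'tcp_pos': array([ 0.259, -0.623,  0.23 ]), 'orientation': array([-3.079e+00, -6.140e-01,  1.000e-03]), 'contact_force': array([0.992, 0.103, 0.256]), 'moment': array([-0.006, -0.017,  0.012]), 'gripper_force': np.float64(0.0), 'grip_width': np.float64(0.085)}
scene [1.1042268  0.17553085 0.60780812] [0.60317614 0.75159693 1.72441177] [[385.50283233   0.         320.53125283]
 [  0.         385.50283233 196.33756636]
 [  0.           0.           1.        ]] [0.00817305 0.         0.         0.         0.        ]
knob1_mid [(array([399., 200.]), 0.53)]
knob2_mid [(array([347., 196.]), 0.84)]
knob3_mid [(array([448., 224.]), 0.72)]
knob4_mid [(array([340., 167.]), 0.97), (array([267., 154.]), 0.87), (array([290., 182.]), 0.71), (array([307., 157.]), 0.69)]
mark1 [(array([288., 235.]), 0.92), (array(
[... 808 characters left out ...]
y([350., 260.]), 0.77), (array([345., 212.]), 0.7), (array([388., 251.]), 0.65), (array([309., 252.]), 0.6)]
mark1 [(array([297., 161.]), 0.96), (array([266., 164.]), 0.79), (array([360., 159.]), 0.58), (array([311., 161.]), 0.26)]
mark2 [(array([297., 161.]), 0.96), (array([266., 164.]), 0.79), (array([360., 159.]), 0.58), (array([311., 161.]), 0.26)]
mark3 [(array([297., 161.]), 0.96), (array([266., 164.]), 0.79), (array([360., 159.]), 0.58), (array([311., 161.]), 0.26)]
mark4 [(array([297., 161.]), 0.96), (array([266., 164.]), 0.79), (array([360., 159.]), 0.58), (array([311., 161.]), 0.26)]
stop [(array([294., 220.]), 0.54), (array([245., 164.]), 0.51)]
board [(array([313., 162.]), 0.77)]
```

View pics/scene0.png

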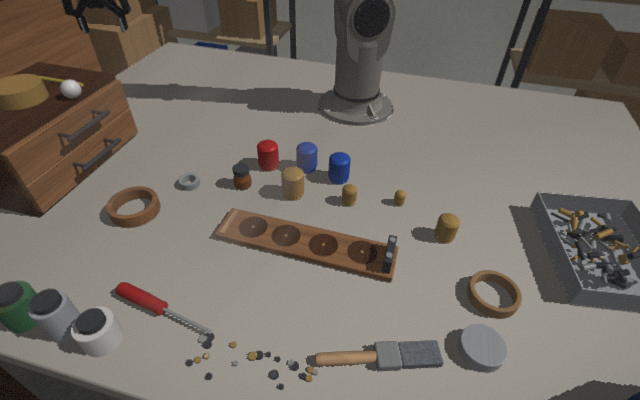

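View pics/top0.png

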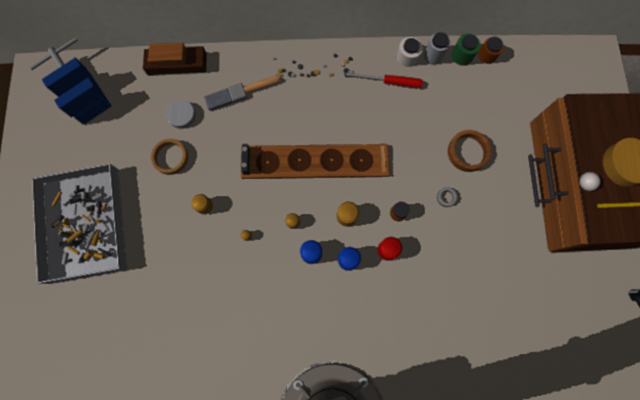

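Scene picture: the brass knobs are at (399,198) smallest, (349,195), (447,228) and (292,184) largest. The same-shaped ones at (267,155) red, (307,157) blue and (340,167) blue are decoys. The marks are at (253,226), (286,235), (323,244) and (362,252), with the stop at (389,254). In the top picture the knobs are at (246,235), (292,220), (201,203) and (347,213), the marks at y≈160 from x=268 to 361, and the stop at (245,158).

```bash
cat > h.py <<'E'
from bench import r
import cv2,numpy as np
from scipy.spatial.transform import Rotation as R
def ray(p,px):
    u=cv2.undistortPoints(np.array([[px]],float),p["intrinsics"],np.array(p["dist"]))[0,0]
    return R.from_rotvec(p["attitude"]).apply([u[0],-u[1],-1])
def cast(p,px,z):
    d=ray(p,px);e=np.array(p["eye"]);return e+d*(z-e[2])/d[2]
def proj(p,X):
    c=R.from_rotvec(p["attitude"]).inv().apply(np.atleast_2d(X)-p["eye"])*[1,-1,-1]
    return cv2.projectPoints(c,np.zeros(3),np.zeros(3),p["intrinsics"],np.array(p["dist"]))[0][:,0]
def tri(ps,pxs):
    A=np.zeros((3,3));b=np.zeros(3)
    for p,x in zip(ps,pxs):
        d=ray(p,x);d/=np.linalg.norm(d);M=np.eye(3)-np.outer(d,d);A+=M;b+=M@p["eye"]
    return np.linalg.solve(A,b)
def to(x,y,z,yaw=None):
    """row numbers to move tcp to x,y,z (pointing down, closing line at angle yaw mod pi)"""
    o=r.get_obs();T=R.from_rotvec(o["orientation"])
    s=T.inv().apply(np.array([x,y,z])-o["tcp_pos"])/0.25
    t=np.zeros(3)
    yv=T.apply([0,1,0]);cur=np.arctan2(yv[1],yv[0])
    if yaw is not None:
        d=(yaw-cur+np.pi/2)%np.pi-np.pi/2
        zt=np.array([0,0,-1]);yn=np.array([np.cos(cur+d),np.sin(cur+d),0])
        G=R.from_matrix(np.c_[np.cross(yn,zt),yn,zt]);t=(T.inv()*G).as_rotvec()/(np.pi/2)
    print("row",np.round(s,3),np.round(t,3),"yaw now",round(cur,3))
E
python3 - <<'E'
from h import *
s=r.grab_frame("scene");t=r.grab_frame("top")
hsv=cv2.cvtColor(t["pixels"],cv2.COLOR_RGB2HSV)
K={1:((399,200),(246,235),.018),2:((349,196),(292,220),.024),3:((447,227),(201,203),.029),4:((292,184),(347,213),.035)}
for k,(a,b,z) in K.items():
    print("knob",k,np.round(cast(s,a,z),3),np.round(cast(t,b,z),3),np.round(tri([s,t],[a,b]),3))
for a,b in zip([(253,226),(286,235),(323,244),(362,252),(389,262)],[(361,159),(331,160),(299,160),(268,161),(245,161)]):
    print("mark",np.round(cast(s,a,.016),3),np.round(cast(t,b,.016),3),np.round(tri([s,t],[a,b]),3))
a=cv2.resize(s["pixels"][135:285,200:480],None,fx=2.8,fy=2.8,interpolation=cv2.INTER_CUBIC);cv2.imwrite("pics/crop.png",a[:,:,::-1])
to(.55,0,.3,0)
E
```

```text
knob 1 [0.428 0.189 0.018] [0.42  0.189 0.018] [0.421 0.19  0.012]
knob 2 [0.455 0.078 0.024] [0.452 0.078 0.024] [0.452 0.078 0.022]
knob 3 [0.496 0.295 0.029] [0.5   0.297 0.029] [0.499 0.295 0.032]
knob 4 [ 0.464 -0.055  0.035] [ 0.462 -0.054  0.035] [ 0.462 -0.055  0.034]
mark [ 0.596 -0.097  0.016] [ 0.601 -0.097  0.016] [ 0.6   -0.096  0.02 ]
mark [ 0.601 -0.023  0.016] [ 0.601 -0.022  0.016] [ 0.601 -0.022  0.016]
mark [0.603 0.057 0.016] [0.604 0.058 0.016] [0.604 0.057 0.017]
mark [0.601 0.137 0.016] [0.604 0.135 0.016] [0.603 0.136 0.018]
mark [0.611 0.192 0.016] [0.606 0.192 0.016] [0.607 0.192 0.012]
row [ 2.031 -1.856 -0.275] [-0.    -0.    -0.749] yaw now -1.177
```

View pics/crop.png

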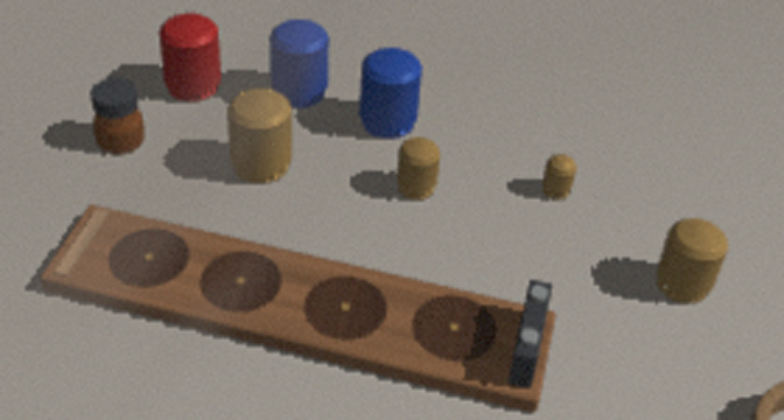

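The crop confirms the four brass ones. By size they are knob1 (560,175), knob2 (418,168), knob3 (692,260) and knob4 (260,135). The red and blue ones are decoys. The stop is at the +y end, next to the mark at y≈0.136. Setting out now.

apply_moves(
  rows=[
    [0.2,-0.18,-0.05,0,0,-0.1],
    [0.4,-0.36,-0.1,0,0,-0.2],
    [0.6,-0.54,-0.15,0,0,-0.3],
    [0.8,-0.72,-0.2,0,0,-0.4],
    [0.98,-0.9,-0.25,0,0,-0.5],
  ],
  claw=1,
  newtons=50,
)

```text
clock: 1.82
tcp_pos: [0.3896, -0.3432, 0.2895]
orientation: [2.606, 1.753, 0.0]
contact_force: [1.3, 0.1, 0.1]
grip_width: 0.0853
gripper_force: 0.0
```

```bash
python3 -c "
from h import *
to(.5,.03,.3,0)"
```

```text
row [ 1.549 -0.153 -0.043] [ 0.     0.    -0.246] yaw now -0.386
```

apply_moves(
  rows=[
    [0.2,-0.02,0,0,0,-0.05],
    [0.4,-0.04,-0.01,0,0,-0.1],
    [0.6,-0.06,-0.02,0,0,-0.16],
    [0.8,-0.08,-0.03,0,0,-0.2],
    [1.0,-0.1,-0.04,0,0,-0.246],
  ],
)

```text
clock: 2.45
tcp_pos: [0.4615, -0.1029, 0.2993]
orientation: [2.224, 2.217, 0.0]
contact_force: [0.4, -0.3, -0.4]
grip_width: 0.0853
gripper_force: 0.0
```

```bash
python3 -c "
from h import *
to(.5,.03,.3,0)"
```

```text
row [ 0.532  0.152 -0.003] [ 0.001  0.    -0.002] yaw now -0.003
```

apply_moves(
  rows=[
    [0.18,0.05,0,0,0,0],
    [0.36,0.1,0,0,0,0],
    [0.53,0.15,0,0,0,0],
    [0.53,0.15,0,0,0,0],
  ],
)

```text
clock: 2.95
tcp_pos: [0.4998, 0.0319, 0.2993]
orientation: [-2.22, -2.222, -0.003]
contact_force: [-0.1, -0.2, -0.6]
grip_width: 0.0852
gripper_force: 0.0
```

```bash
python3 - <<'E'
from h import *
p=r.grab_frame("wrist");cv2.imwrite("pics/w1.png",p["pixels"][:,:,::-1])
print(p["eye"],p["attitude"],p["intrinsics"][0,0],r.get_obs()["tcp_pos"])
for t,z in(("knob1_mid",.018),("knob2_mid",.024),("knob3_mid",.029),("knob4_mid",.035),("mark1",.016),("stop",.016)):
    for d in r.landmark_of(p,t): print(t,np.round(d["point"]),round(d["conf"],2),np.round(cast(p,d["point"],z),4))
E
```

```text
[0.49955668 0.1143995  0.44177768] [-0.32143895 -0.0015351   0.00159264] 299.9912200694514 [0.49943052 0.0292551  0.29893059]
knob1_mid [256.  32.] 0.78 [0.4187 0.1919 0.018 ]
knob2_mid [284. 125.] 0.67 [0.4501 0.078  0.024 ]
knob2_mid [384. 241.] 0.43 [ 0.5983 -0.0957  0.024 ]
knob4_mid [290. 219.] 0.93 [ 0.4565 -0.0549  0.035 ]
knob4_mid [225. 160.] 0.89 [0.3695 0.0327 0.035 ]
knob4_mid [222. 218.] 0.7 [ 0.3558 -0.0528  0.035 ]
knob4_mid [239. 270.] 0.67 [ 0.3745 -0.1402  0.035 ]
mark1 [393. 138.] 0.93 [0.6024 0.0601 0.016 ]
mark1 [385. 194.] 0.91 [ 0.5963 -0.0229  0.016 ]
mark1 [379. 239.] 0.84 [ 0.5923 -0.0963  0.016 ]
mark1 [396.  79.] 0.68 [0.5999 0.1369 0.016 ]
stop [403.  29.] 0.92 [0.6039 0.1955 0.016 ]
```

View pics/w1.png

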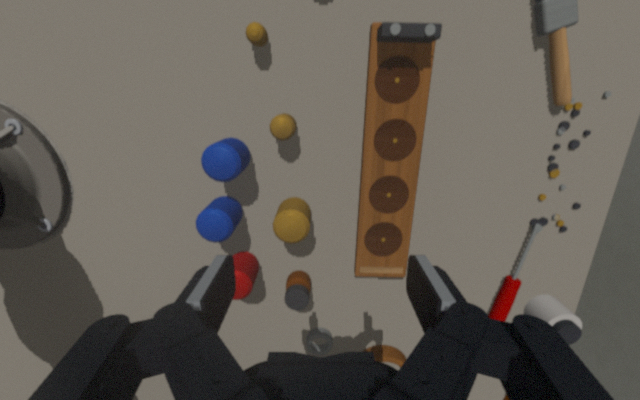

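Wrist view: brass dots are at (397,80), (395,140), (389,194) and (383,239), knob1 at (256,33), knob2 at (283,126), knob4 at (292,220). This agrees with the other cameras to about 5 mm. Next, over knob1.

apply_moves(
  rows=[
    [0.15,-0.07,0.15,0,0,0],
    [0.3,-0.15,0.3,0,0,0],
    [0.45,-0.23,0.5,0,0,0],
    [0.64,-0.32,0.68,0,0,0],
    [0.64,-0.32,0.72,0,0,0],
  ],
)

```text
clock: 3.92
tcp_pos: [0.4177, 0.1901, 0.1171]
orientation: [-2.221, -2.219, 0.003]
contact_force: [0.2, -0.8, 0.3]
grip_width: 0.0858
gripper_force: 0.0
```

```bash
cat > look.py <<'E'
from h import *
import sys
t,z,f=sys.argv[1],float(sys.argv[2]),sys.argv[3]
p=r.grab_frame("wrist");cv2.imwrite(f"pics/{f}.png",p["pixels"][:,:,::-1])
o=r.get_obs();print(np.round(o["tcp_pos"],4))
for d in r.landmark_of(p,t)[:4]: print("lm",np.round(d["point"]),round(d["conf"],2),np.round(cast(p,d["point"],z),4))
for d in r.outline_of(p,t)[:4]:
    m=d["pixels"];ys,xs=np.nonzero(m)
    print("ol",d["rect"],round(d["conf"],2),np.round(cast(p,(xs.mean(),ys.mean()),z),4))
E
python3 look.py knob1_mid .018 w2
```

```text
[0.4175 0.1894 0.1161]
lm [320. 199.] 0.72 [0.4169 0.1902 0.018 ]
ol [307.1, 182.9, 32.5, 37.7] 0.83 [0.4198 0.1894 0.018 ]
```

View pics/w2.png

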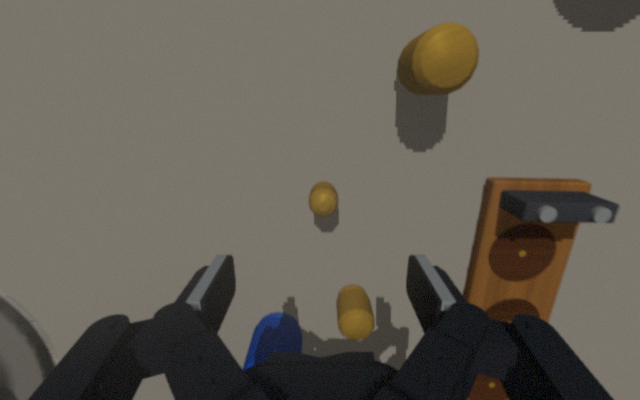

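Knob1 shows at (323,199), midway between the fingers, and casts to (0.419,0.190), right under the TCP. Descending and closing.

apply_moves(
  rows=[
    [0.0,0.006,0.12,0,0,0],
    [0.0,0.006,0.24,0,0,0],
    [0.0,0.006,0.36,0,0,0],
    [0.0,0.006,0.448,0,0,0],
    [0.0,0.006,0.448,0,0,0],
  ],
)

```text
clock: 4.7
tcp_pos: [0.4223, 0.1869, 0.0067]
orientation: [2.229, 2.213, -0.002]
contact_force: [0.2, 0.0, -0.4]
grip_width: 0.0855
gripper_force: 0.0
```

apply_moves(
  rows=[
    [0,0,0,0,0,0],
    [0,0,0,0,0,0],
    [0,0,0,0,0,0],
    [0,0,0,0,0,0],
    [0,0,0,0,0,0],
  ],
  claw=0,
  newtons=50,
)

```text
clock: 5.32
tcp_pos: [0.4221, 0.1884, 0.0076]
orientation: [2.227, 2.215, 0.001]
contact_force: [-1.6, -1.1, 8.3]
grip_width: 0.023
gripper_force: 48.6
```

apply_moves(
  rows=[
    [0,0,-0.02,0,0,0],
    [0,0,-0.1,0,0,0],
    [0,0,-0.25,0,0,0],
    [0,0,-0.4,0,0,0],
    [0,0,-0.4,0,0,0],
  ],
)

```text
clock: 5.95
tcp_pos: [0.4233, 0.1891, 0.1093]
orientation: [2.226, 2.214, 0.008]
contact_force: [0.1, 0.2, -1.0]
grip_width: 0.0231
gripper_force: 49.2
```

```bash
python3 - <<'E'
from h import *
q=[]
for i in range(3):
    p=r.grab_frame("wrist");o=r.get_obs();print(np.round(o["tcp_pos"],4),np.round(p["eye"],4),o["grip_width"],o["gripper_force"],o["contact_force"])
for t,z in(("knob1_mid",.11),("mark1",.016),("stop",.016)):
    for d in r.landmark_of(p,t): print(t,np.round(d["point"]),round(d["conf"],2),np.round(cast(p,d["point"],z),4))
to(.602,.136,.13,0)
E
```

```text
[0.4224 0.1884 0.1078] [0.4231 0.2716 0.2519] 0.02301890701580759 49.219995823342515 [ 0.12999003 -1.1874615  -1.47076256]
[0.4216 0.1879 0.1068] [0.4225 0.271  0.2503] 0.023224995499750878 49.20385345977593 [-0.00594902  0.99738042 -1.58962002]
[0.4211 0.1877 0.1062] [0.422  0.2707 0.2492] 0.022945518230934686 49.198074550624824 [ 0.07295378  0.25425761 -1.26001003]
knob1_mid [319. 266.] 0.65 [0.4211 0.1854 0.11  ]
mark1 [513. 327.] 0.94 [0.6053 0.0604 0.016 ]
mark1 [525. 256.] 0.62 [0.6005 0.1367 0.016 ]
mark1 [353. 320.] 0.15 [0.4521 0.0697 0.016 ]
stop [546. 195.] 0.9 [0.6057 0.1931 0.016 ]
row [-0.204  0.725 -0.098] [-0.001  0.    -0.003] yaw now -0.005
```

Knob1 is held (23 mm reading, 49 N). Carrying it over the mark beside the stop.

apply_moves(
  rows=[
    [-0.05,0.17,-0.04,0,0,0],
    [-0.1,0.35,-0.06,0,0,0],
    [-0.15,0.53,-0.06,0,0,0],
    [-0.2,0.72,-0.06,0,0,0],
    [-0.2,0.72,-0.06,0,0,0],
  ],
)

```text
clock: 6.88
tcp_pos: [0.6043, 0.135, 0.1203]
orientation: [2.232, 2.21, -0.0]
contact_force: [-1.4, 0.6, -1.7]
grip_width: 0.023
gripper_force: 49.4
```

```bash
cat > look2.py <<'E'
from h import *
import sys
p=r.grab_frame("wrist");p=r.grab_frame("wrist");p=r.grab_frame("wrist");o=r.get_obs();print(np.round(o["tcp_pos"],4))
if len(sys.argv)>2: cv2.imwrite(f"pics/{sys.argv[2]}.png",p["pixels"][:,:,::-1])
for t,z in((sys.argv[1],o["tcp_pos"][2]+.01),("mark1",.016),("stop",.016)):
    for d in r.landmark_of(p,t): print(t,np.round(d["point"]),round(d["conf"],2),np.round(cast(p,d["point"],z),4))
E
python3 look2.py knob1_mid w3
```

```text
[0.5999 0.1379 0.1207]
knob1_mid [317. 265.] 0.7 [0.5989 0.1398 0.1307]
mark1 [320. 199.] 0.78 [0.6002 0.1356 0.016 ]
mark1 [322. 343.] 0.58 [ 0.6015 -0.0216  0.016 ]
stop [326. 134.] 0.6 [0.6049 0.1911 0.016 ]
```

View pics/w3.png

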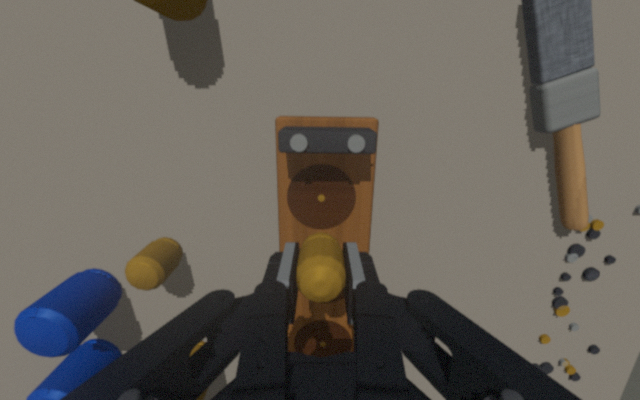

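The brass dot is at (321,198), which casts to about (0.601,0.1365). The held knob is at (321,270). Lowering with small corrections.

apply_moves(
  rows=[
    [-0.008,0.006,0.1,0,0,0],
    [-0.008,0.006,0.2,0,0,0],
    [-0.008,0.006,0.3,0,0,0],
    [-0.008,0.006,0.35,0,0,0],
    [-0.008,0.006,0.35,0,0,0],
  ],
)

```text
clock: 7.8
tcp_pos: [0.6022, 0.1355, 0.0339]
orientation: [-2.226, -2.216, 0.002]
contact_force: [0.7, -0.9, -0.2]
grip_width: 0.023
gripper_force: 49.4
```

```bash
python3 look2.py knob1_mid; python3 -c "
from h import *
to(.6015,.135,.0245,0)"
```

```text
[0.6036 0.1358 0.0355]
knob1_mid [319. 266.] 0.74 [0.6028 0.1377 0.0455]
mark1 [317. 242.] 0.88 [0.6014 0.1363 0.016 ]
mark1 [320. 343.] 0.58 [0.6027 0.0597 0.016 ]
stop [323. 152.] 0.69 [0.6052 0.1902 0.016 ]
row [-0.002 -0.008  0.043] [ 0.001 -0.    -0.003] yaw now -0.005
```

apply_moves(
  rows=[
    [0,-0.004,0.02,0,0,0],
    [0,-0.004,0.035,0,0,0],
    [0,-0.004,0.042,0,0,0],
    [0,-0.004,0.042,0,0,0],
  ],
)

```text
clock: 8.6
tcp_pos: [0.6019, 0.1354, 0.0238]
orientation: [-2.227, -2.216, 0.0]
contact_force: [-0.2, -0.7, 0.3]
grip_width: 0.023
gripper_force: 49.5
```

apply_moves(
  rows=[
    [0,0,0.005,0,0,0],
    [0,0,0.005,0,0,0],
    [0,0,0.005,0,0,0],
  ],
)

```text
clock: 8.98
tcp_pos: [0.6019, 0.1354, 0.0237]
orientation: [2.227, 2.215, -0.001]
contact_force: [-4.5, -1.6, 10.0]
grip_width: 0.0229
gripper_force: 50.6
```

Contact (10 N). Opening, then rising.

apply_moves(
  rows=[
    [0,0,-0.002,0,0,0],
    [0,0,-0.002,0,0,0],
    [0,0,-0.002,0,0,0],
    [0,0,-0.002,0,0,0],
  ],
  claw=0.8,
)

```text
clock: 9.48
tcp_pos: [0.6019, 0.1354, 0.0229]
orientation: [-2.227, -2.216, 0.0]
contact_force: [0.3, -0.2, -0.6]
grip_width: 0.0681
gripper_force: 0.0
```

apply_moves(
  rows=[
    [0,0,-0.05,0,0,0],
    [0,0,-0.15,0,0,0],
    [0,0,-0.3,0,0,0],
    [0,0,-0.45,0,0,0],
    [0,0,-0.5,0,0,0],
  ],
)

```text
clock: 10.1
tcp_pos: [0.6033, 0.1361, 0.1514]
orientation: [2.225, 2.214, 0.006]
contact_force: [-0.5, 0.2, -0.4]
grip_width: 0.0686
gripper_force: 0.0
```

```bash
cat > chk.py <<'E'
from h import *
import sys
w=r.grab_frame("wrist");w=r.grab_frame("wrist");t=r.grab_frame("top")
k=sys.argv[1];z=float(sys.argv[2])
for p,n in((w,"wrist"),(t,"top")):
    for d in r.landmark_of(p,k)[:4]: print(n,np.round(d["point"]),round(d["conf"],2),np.round(cast(p,d["point"],z),4))
to(*map(float,sys.argv[3:6]),0)
E
python3 chk.py knob1_mid .034 .451 .078 .12
```

```text
wrist [319. 193.] 0.59 [0.6028 0.136  0.034 ]
wrist [322. 255.] 0.32 [0.6057 0.0723 0.034 ]
top [267. 159.] 0.38 [0.603  0.1362 0.034 ]
top [268. 160.] 0.37 [0.6019 0.1332 0.034 ]
row [-0.23  -0.599  0.108] [-0.001  0.    -0.003] yaw now -0.005
```

Knob1 stands at about (0.6025,0.136), on its mark. Next, over knob2.

apply_moves(
  rows=[
    [-0.05,-0.15,0,0,0,0],
    [-0.12,-0.3,0.03,0,0,0],
    [-0.17,-0.45,0.06,0,0,0],
    [-0.23,-0.6,0.11,0,0,0],
    [-0.23,-0.6,0.11,0,0,0],
  ],
)

```text
clock: 10.98
tcp_pos: [0.4471, 0.0765, 0.1184]
orientation: [-2.226, -2.214, 0.01]
contact_force: [-0.2, -0.6, 0.3]
grip_width: 0.0684
gripper_force: 0.0
```

```bash
python3 look.py knob2_mid .024 w4; python3 look.py knob2_mid .024 w4; python3 look.py knob4_mid .035 w4
```

```text
[0.4498 0.0777 0.1194]
ol [304.0, 177.1, 45.8, 48.7] 0.97 [0.4499 0.076  0.024 ]
ol [306.6, 292.5, 60.4, 64.2] 0.67 [ 0.4591 -0.0534  0.024 ]
[0.4527 0.0792 0.1206]
lm [318. 202.] 0.73 [0.4507 0.0773 0.024 ]
lm [328. 335.] 0.28 [ 0.4591 -0.0622  0.024 ]
ol [295.4, 180.7, 42.8, 46.9] 0.8 [0.4493 0.0757 0.024 ]
[0.4525 0.0792 0.1207]
lm [227. 253.] 0.86 [0.3728 0.0353 0.035 ]
lm [328. 337.] 0.67 [ 0.4593 -0.0542  0.035 ]
ol [298.7, 295.6, 60.9, 61.4] 0.93 [ 0.4591 -0.0434  0.035 ]
ol [178.6, 311.4, 72.0, 72.1] 0.76 [ 0.3468 -0.0715  0.035 ]
ol [183.4, 211.1, 79.9, 86.7] 0.72 [0.3673 0.0404 0.035 ]
```

View pics/w4.png

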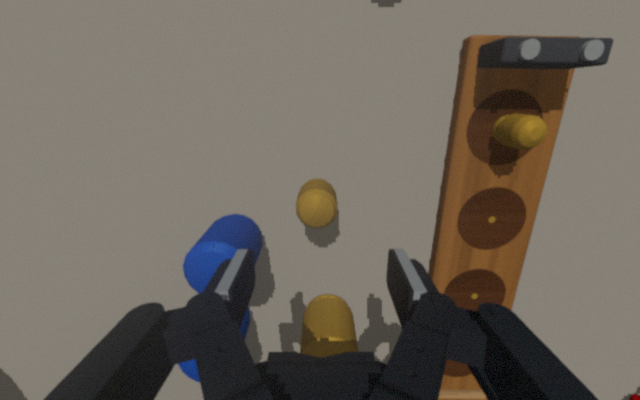

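Knob2 is at (317,203), centred between the fingers, at about (0.4505,0.077). The blue decoy at (215,260) is clear of the left finger. Descending.

apply_moves(
  rows=[
    [-0.004,-0.003,0.12,0,0,0],
    [-0.004,-0.003,0.24,0,0,0],
    [-0.004,-0.003,0.36,0,0,0],
    [-0.004,-0.003,0.45,0,0,0],
    [-0.004,-0.003,0.45,0,0,0],
  ],
)

```text
clock: 12.05
tcp_pos: [0.4499, 0.0777, 0.007]
orientation: [-2.225, -2.215, 0.004]
contact_force: [-0.3, -0.4, 1.0]
grip_width: 0.0681
gripper_force: 0.0
```

apply_moves(
  rows=[
    [0,0,0,0,0,0],
    [0,0,0,0,0,0],
    [0,0,0,0,0,0],
    [0,0,0,0,0,0],
    [0,0,0,0,0,0],
  ],
  claw=0,
  newtons=55,
)

```text
clock: 12.68
tcp_pos: [0.4515, 0.0778, 0.0093]
orientation: [2.227, 2.214, 0.002]
contact_force: [-2.2, -0.4, 6.2]
grip_width: 0.0322
gripper_force: 54.1
```

apply_moves(
  rows=[
    [0,0,-0.02,0,0,0],
    [0,0,-0.1,0,0,0],
    [0,0,-0.25,0,0,0],
    [0,0,-0.42,0,0,0],
    [0,0,-0.46,0,0,0],
  ],
)

```text
clock: 13.3
tcp_pos: [0.4524, 0.0779, 0.1257]
orientation: [2.225, 2.213, 0.006]
contact_force: [0.2, 0.3, -2.6]
grip_width: 0.0323
gripper_force: 55.1
```

```bash
python3 look2.py knob2_mid;python3 -c "
from h import *
to(.603,.058,.12,0)"
```

```text
[0.4506 0.0772 0.1229]
knob2_mid [322. 276.] 0.69 [0.4524 0.0723 0.1329]
mark1 [490. 214.] 0.9 [0.6037 0.059  0.016 ]
mark1 [504. 125.] 0.83 [0.6016 0.1372 0.016 ]
mark1 [472. 291.] 0.63 [ 0.6009 -0.0225  0.016 ]
mark1 [460. 348.] 0.58 [ 0.5981 -0.0931  0.016 ]
mark1 [322. 275.] 0.37 [ 0.453 -0.003  0.016]
stop [524.  52.] 0.7 [0.6062 0.1908 0.016 ]
row [-0.074  0.613  0.006] [-0.002  0.    -0.003] yaw now -0.005
```

apply_moves(
  rows=[
    [-0.02,0.15,-0.01,0,0,0],
    [-0.04,0.3,-0.01,0,0,0],
    [-0.06,0.46,-0.01,0,0,0],
    [-0.074,0.61,0,0,0,0],
    [-0.074,0.61,0,0,0,0],
  ],
)

```text
clock: 14.22
tcp_pos: [0.6049, 0.0577, 0.1211]
orientation: [-2.228, -2.213, 0.001]
contact_force: [-0.7, 0.4, -1.9]
grip_width: 0.0324
gripper_force: 55.3
```

```bash
python3 look2.py knob2_mid;python3 look2.py knob2_mid;python3 -c "
from h import *
to(.603,.058,.035,0)"
```

```text
[0.6017 0.0587 0.1218]
knob2_mid [321. 277.] 0.86 [0.6025 0.0544 0.1318]
knob2_mid [318. 103.] 0.52 [0.6013 0.1388 0.1318]
mark1 [325. 196.] 0.84 [0.6055 0.0589 0.016 ]
mark1 [319. 340.] 0.79 [ 0.5999 -0.0981  0.016 ]
mark1 [320. 104.] 0.66 [0.6017 0.136  0.016 ]
stop [324.  26.] 0.69 [0.6054 0.1903 0.016 ]
stop [322. 197.] 0.45 [0.6036 0.058  0.016 ]
[0.6029 0.0584 0.1233]
knob2_mid [319. 275.] 0.78 [0.6018 0.0551 0.1333]
mark1 [320. 103.] 0.85 [0.603  0.1363 0.016 ]
mark1 [316. 336.] 0.71 [ 0.597 -0.095  0.016]
mark1 [319. 102.] 0.56 [0.6021 0.1367 0.016 ]
stop [320.  25.] 0.65 [0.6032 0.1908 0.016 ]
row [-0.001 -0.001  0.353] [ 0.     0.    -0.003] yaw now -0.005
```

apply_moves(
  rows=[
    [0.002,0.005,0.12,0,0,0],
    [0.002,0.005,0.23,0,0,0],
    [0.002,0.005,0.33,0,0,0],
    [0.002,0.005,0.375,0,0,0],
    [0.002,0.005,0.38,0,0,0],
  ],
)

```text
clock: 15.45
tcp_pos: [0.6043, 0.0589, 0.0278]
orientation: [-2.227, -2.215, 0.001]
contact_force: [-0.3, 0.6, -2.0]
grip_width: 0.0326
gripper_force: 55.3
```

apply_moves(
  rows=[
    [0,0,0.004,0,0,0],
    [0,0,0.008,0,0,0],
    [0,0,0.008,0,0,0],
  ],
)

```text
clock: 15.82
tcp_pos: [0.6049, 0.0588, 0.0266]
orientation: [2.227, 2.215, 0.001]
contact_force: [-0.6, -0.6, -2.7]
grip_width: 0.0323
gripper_force: 55.3
```

apply_moves(
  rows=[
    [0,0,0.004,0,0,0],
    [0,0,0.008,0,0,0],
    [0,0,0.008,0,0,0],
  ],
)

```text
clock: 16.2
tcp_pos: [0.6048, 0.0588, 0.0254]
orientation: [2.227, 2.215, -0.0]
contact_force: [-3.4, -2.1, 8.9]
grip_width: 0.0329
gripper_force: 56.5
```

Contact. Opening to 0.8 and rising.

apply_moves(
  rows=[
    [0,0,-0.002,0,0,0],
    [0,0,-0.002,0,0,0],
    [0,0,-0.002,0,0,0],
    [0,0,-0.002,0,0,0],
  ],
  claw=0.85,
)

```text
clock: 16.7
tcp_pos: [0.6045, 0.0588, 0.0245]
orientation: [-2.227, -2.216, 0.0]
contact_force: [-0.3, 0.7, -0.6]
grip_width: 0.0726
gripper_force: 0.0
```

apply_moves(
  rows=[
    [0,0,-0.05,0,0,0],
    [0,0,-0.15,0,0,0],
    [0,0,-0.3,0,0,0],
    [0,0,-0.45,0,0,0],
    [0,0,-0.5,0,0,0],
  ],
)

```text
clock: 17.32
tcp_pos: [0.606, 0.0593, 0.1528]
orientation: [2.225, 2.214, 0.006]
contact_force: [-0.4, -0.2, -1.7]
grip_width: 0.0726
gripper_force: 0.0
```

```bash
python3 chk.py knob2_mid .040 .498 .295 .15
```

```text
wrist [320. 195.] 0.72 [0.6063 0.0582 0.04  ]
top [299. 156.] 0.46 [0.6056 0.0564 0.04  ]
row [ 0.944 -0.427 -0.007] [-0.001  0.    -0.003] yaw now -0.005
```

Knob2 is good. Going to knob3.

apply_moves(
  rows=[
    [0.19,-0.08,-0.02,0,0,0],
    [0.38,-0.17,-0.02,0,0,0],
    [0.57,-0.26,0,0,0,0],
    [0.76,-0.34,0.05,0,0,0],
    [0.944,-0.427,0.08,0,0,0],
  ],
)

```text
clock: 18.2
tcp_pos: [0.4974, 0.2961, 0.1276]
orientation: [-2.227, -2.215, 0.004]
contact_force: [0.8, 0.5, -0.2]
grip_width: 0.0724
gripper_force: 0.0
```

apply_moves(
  rows=[
    [0,0,0,0,0,0],
    [0,0,0,0,0,0],
  ],
)

```text
clock: 18.45
tcp_pos: [0.4986, 0.2946, 0.1284]
orientation: [-2.227, -2.216, 0.004]
contact_force: [0.9, -0.8, 0.1]
grip_width: 0.0727
gripper_force: 0.0
```

```bash
python3 look.py knob3_mid .029 w5; python3 look.py knob3_mid .029 w5
```

```text
[0.4993 0.2939 0.1286]
lm [322. 196.] 0.94 [0.4998 0.2973 0.029 ]
ol [292.9, 171.0, 52.5, 63.3] 0.96 [0.4975 0.2929 0.029 ]
[0.4998 0.2938 0.1293]
lm [318. 194.] 0.84 [0.4982 0.298  0.029 ]
ol [292.9, 166.7, 51.0, 68.6] 0.76 [0.4973 0.2929 0.029 ]
```

View pics/w5.png

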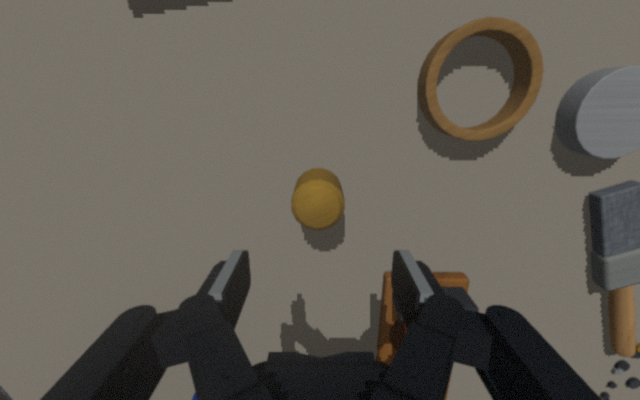

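Knob3 is at (318,200), centred, at about (0.498,0.296). Descending.

apply_moves(
  rows=[
    [0.008,-0.004,0.12,0,0,0],
    [0.008,-0.004,0.24,0,0,0],
    [0.008,-0.004,0.36,0,0,0],
    [0.008,-0.004,0.47,0,0,0],
    [0.008,-0.004,0.47,0,0,0],
  ],
)

```text
clock: 19.38
tcp_pos: [0.497, 0.296, 0.0104]
orientation: [-2.227, -2.215, 0.006]
contact_force: [-0.1, -0.0, -0.4]
grip_width: 0.0723
gripper_force: 0.0
```

apply_moves(
  rows=[
    [0,0,0,0,0,0],
    [0,0,0,0,0,0],
    [0,0,0,0,0,0],
    [0,0,0,0,0,0],
    [0,0,0,0,0,0],
  ],
  claw=0,
  newtons=65,
)

```text
clock: 20.0
tcp_pos: [0.4988, 0.2981, 0.0138]
orientation: [2.227, 2.215, 0.004]
contact_force: [-1.0, -1.2, 6.3]
grip_width: 0.0411
gripper_force: 66.6
```

apply_moves(
  rows=[
    [0,0,-0.02,0,0,0],
    [0,0,-0.1,0,0,0],
    [0,0,-0.25,0,0,0],
    [0,0,-0.42,0,0,0],
    [0,0,-0.55,0,0,0],
  ],
)

```text
clock: 20.62
tcp_pos: [0.4982, 0.2977, 0.1526]
orientation: [2.227, 2.216, 0.003]
contact_force: [0.2, 0.8, -3.6]
grip_width: 0.0415
gripper_force: 66.3
```

```bash
python3 look2.py knob3_mid;python3 -c "
from h import *
to(.601,-.022,.145,0)"
```

```text
[0.499  0.2981 0.1521]
knob3_mid [319. 280.] 0.72 [0.4994 0.2909 0.1621]
knob3_mid [406. 372.] 0.64 [0.5498 0.2284 0.1621]
mark1 [404. 372.] 0.66 [0.6018 0.0631 0.016 ]
stop [415. 279.] 0.7 [0.6031 0.1943 0.016 ]
row [-1.272  0.422  0.015] [-0.001  0.001 -0.003] yaw now -0.005
```

apply_moves(
  rows=[
    [-0.2,0.1,0,0,0,0],
    [-0.4,0.2,0,0,0,0],
    [-0.6,0.3,0,0,0,0],
    [-0.8,0.36,0,0,0,0],
    [-1.0,0.42,0.02,0,0,0],
  ],
)

```text
clock: 21.55
tcp_pos: [0.6014, 0.045, 0.1431]
orientation: [-2.226, -2.215, 0.002]
contact_force: [0.2, -0.1, -2.9]
grip_width: 0.0412
gripper_force: 66.5
```

apply_moves(
  rows=[
    [-0.14,0,0,0,0,0],
    [-0.27,0,0,0,0,0],
    [-0.27,0,0,0,0,0],
    [-0.27,0,0,0,0,0],
  ],
)

```text
clock: 22.05
tcp_pos: [0.6006, -0.02, 0.1434]
orientation: [-2.225, -2.215, 0.001]
contact_force: [0.1, 1.0, -3.8]
grip_width: 0.0412
gripper_force: 66.6
```

```bash
python3 look2.py knob3_mid w6;python3 look2.py knob3_mid;python3 -c "
from h import *
to(.601,-.022,.0295,0)"
```

```text
[ 0.6011 -0.0191  0.1442]
knob3_mid [319. 279.] 0.8 [ 0.6002 -0.0247  0.1542]
[ 0.6014 -0.0203  0.1447]
knob3_mid [320. 278.] 0.78 [ 0.6014 -0.0255  0.1547]
mark1 [322. 193.] 0.81 [ 0.6026 -0.0238  0.016 ]
row [-0.006 -0.002  0.461] [ 0.     0.    -0.003] yaw now -0.005
```

View pics/w6.png

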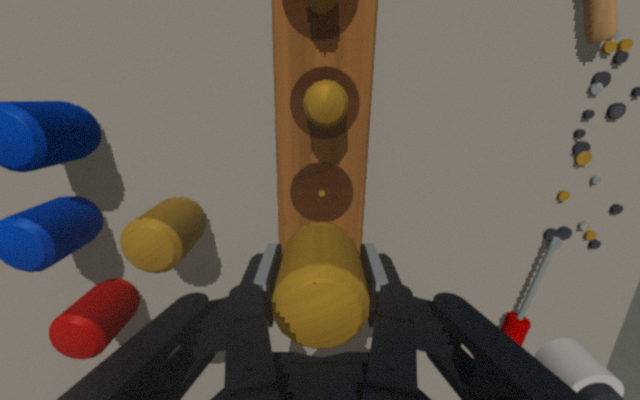

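The brass dot is at (321,193), about (0.602,-0.0228). Knob2 stands on its mark at (325,103). Lowering knob3.

apply_moves(
  rows=[
    [-0.009,0.002,0.12,0,0,0],
    [-0.009,0.002,0.24,0,0,0],
    [-0.009,0.002,0.36,0,0,0],
    [-0.009,0.002,0.445,0,0,0],
    [-0.009,0.002,0.45,0,0,0],
  ],
)

```text
clock: 23.28
tcp_pos: [0.6016, -0.0228, 0.0313]
orientation: [-2.226, -2.215, 0.001]
contact_force: [-0.3, 0.4, -3.1]
grip_width: 0.0412
gripper_force: 66.7
```

apply_moves(
  rows=[
    [0,0,0.004,0,0,0],
    [0,0,0.008,0,0,0],
    [0,0,0.008,0,0,0],
  ],
)

```text
clock: 23.65
tcp_pos: [0.6021, -0.023, 0.0307]
orientation: [2.227, 2.215, 0.001]
contact_force: [-0.2, -0.3, -3.8]
grip_width: 0.0413
gripper_force: 66.7
```

apply_moves(
  rows=[
    [0,0,0.004,0,0,0],
    [0,0,0.008,0,0,0],
    [0,0,0.008,0,0,0],
  ],
)

```text
clock: 24.02
tcp_pos: [0.6021, -0.023, 0.0298]
orientation: [2.227, 2.215, -0.0]
contact_force: [-5.1, -0.5, 11.0]
grip_width: 0.0412
gripper_force: 68.5
```

apply_moves(
  rows=[
    [0,0,-0.002,0,0,0],
    [0,0,-0.002,0,0,0],
    [0,0,-0.002,0,0,0],
    [0,0,-0.002,0,0,0],
  ],
  claw=0.95,
)

```text
clock: 24.52
tcp_pos: [0.6019, -0.0229, 0.0285]
orientation: [-2.227, -2.216, -0.0]
contact_force: [-0.3, -0.2, 0.7]
grip_width: 0.0812
gripper_force: 0.0
```

apply_moves(
  rows=[
    [0,0,-0.05,0,0,0],
    [0,0,-0.15,0,0,0],
    [0,0,-0.3,0,0,0],
    [0,0,-0.45,0,0,0],
    [0,0,-0.5,0,0,0],
  ],
)

```text
clock: 25.15
tcp_pos: [0.6033, -0.0226, 0.1568]
orientation: [2.225, 2.213, 0.005]
contact_force: [0.1, 0.5, -0.5]
grip_width: 0.0813
gripper_force: 0.0
```

```bash
python3 chk.py knob3_mid .045 .460 -.055 .15
```

```text
wrist [318. 197.] 0.75 [ 0.6023 -0.025   0.045 ]
top [330. 154.] 0.56 [ 0.6065 -0.018   0.045 ]
row [-0.13  -0.563  0.01 ] [-0.001  0.    -0.003] yaw now -0.005
```

apply_moves(
  rows=[
    [-0.03,-0.15,-0.01,0,0,0],
    [-0.06,-0.3,-0.01,0,0,0],
    [-0.1,-0.45,0,0,0,0],
    [-0.13,-0.56,0,0,0,0],
    [-0.13,-0.56,0,0,0,0],
  ],
)

```text
clock: 26.02
tcp_pos: [0.4588, -0.0556, 0.1523]
orientation: [-2.227, -2.213, 0.005]
contact_force: [-0.0, -0.6, 0.8]
grip_width: 0.081
gripper_force: 0.0
```

```bash
python3 look2.py knob4_mid; python3 look.py knob4_mid .035 w7
```

```text
[ 0.4623 -0.0544  0.1533]
knob4_mid [233. 278.] 0.88 [ 0.417  -0.0596  0.1633]
knob4_mid [211.  88.] 0.72 [0.4169 0.0315 0.1633]
knob4_mid [204. 188.] 0.68 [ 0.4082 -0.0115  0.1633]
mark1 [455. 223.] 0.9 [ 0.5976 -0.094   0.016 ]
[ 0.4623 -0.0542  0.1535]
lm [200. 189.] 0.98 [ 0.3528 -0.0505  0.035 ]
lm [209.  88.] 0.63 [0.3717 0.0352 0.035 ]
lm [231. 278.] 0.57 [ 0.3722 -0.1447  0.035 ]
ol [163.4, 49.5, 84.7, 77.3] 0.78 [0.3678 0.0369 0.035 ]
ol [156.9, 160.7, 80.0, 69.3] 0.77 [ 0.3502 -0.0549  0.035 ]
ol [284.7, 160.5, 66.6, 69.6] 0.58 [ 0.4594 -0.0577  0.035 ]
ol [224.2, 244.2, 38.7, 77.2] 0.57 [ 0.3873 -0.1463  0.035 ]
```

View pics/w7.png

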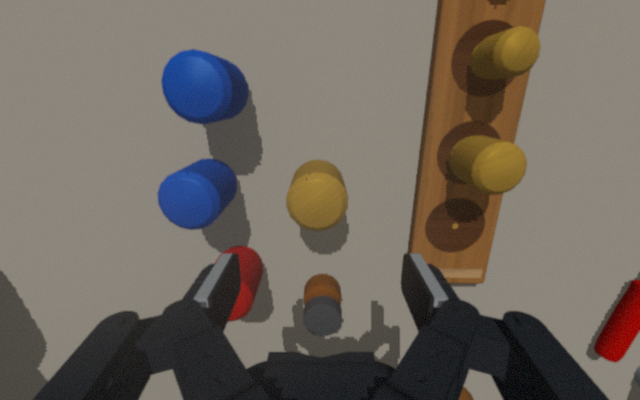

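Brass knob4 is at (318,195) between the fingers, about (0.460,-0.055). The blue ones at (200,190) and (200,88) and the red one at (240,285) are decoys. The left finger clears the nearer blue one by about 25 mm. Mark4's dot is at (455,226). Descending.

apply_moves(
  rows=[
    [-0.003,-0.006,0.12,0,0,0],
    [-0.003,-0.006,0.26,0,0,0],
    [-0.003,-0.006,0.4,0,0,0],
    [-0.003,-0.006,0.53,0,0,0],
    [-0.003,-0.006,0.545,0,0,0],
  ],
)

```text
clock: 27.1
tcp_pos: [0.4588, -0.0551, 0.0157]
orientation: [-2.224, -2.214, 0.004]
contact_force: [-0.3, -1.1, 0.7]
grip_width: 0.0813
gripper_force: 0.0
```

apply_moves(
  rows=[
    [0,0,0,0,0,0],
    [0,0,0,0,0,0],
    [0,0,0,0,0,0],
    [0,0,0,0,0,0],
    [0,0,0,0,0,0],
  ],
  claw=0,
  newtons=80,
)

```text
clock: 27.72
tcp_pos: [0.4607, -0.0555, 0.0189]
orientation: [2.226, 2.214, 0.001]
contact_force: [-1.1, 1.0, 4.7]
grip_width: 0.0505
gripper_force: 82.2
```

apply_moves(
  rows=[
    [0,0,-0.02,0,0,0],
    [0,0,-0.1,0,0,0],
    [0,0,-0.25,0,0,0],
    [0,0,-0.42,0,0,0],
    [0,0,-0.52,0,0,0],
  ],
)

```text
clock: 28.35
tcp_pos: [0.4606, -0.0555, 0.1498]
orientation: [2.226, 2.214, 0.002]
contact_force: [1.0, -0.4, -4.7]
grip_width: 0.0506
gripper_force: 84.6
```

```bash
python3 look2.py knob4_mid;python3 -c "
from h import *
to(.599,-.096,.145,0)"
```

```text
[ 0.4608 -0.0558  0.1485]
knob4_mid [205.  85.] 0.85 [0.4141 0.0319 0.1585]
knob4_mid [230. 279.] 0.6 [ 0.4153 -0.062   0.1585]
knob4_mid [200. 192.] 0.57 [ 0.4057 -0.0149  0.1585]
mark1 [455. 223.] 0.72 [ 0.5976 -0.0942  0.016 ]
row [-0.159  0.561  0.003] [-0.001 -0.    -0.003] yaw now -0.005
```

apply_moves(
  rows=[
    [-0.04,0.14,0,0,0,0],
    [-0.08,0.28,0,0,0,0],
    [-0.12,0.42,0,0,0,0],
    [-0.16,0.56,0,0,0,0],
    [-0.16,0.56,0,0,0,0],
  ],
)

```text
clock: 29.28
tcp_pos: [0.6013, -0.0968, 0.1452]
orientation: [-2.227, -2.213, 0.0]
contact_force: [-0.9, 0.1, -5.1]
grip_width: 0.05
gripper_force: 85.1
```

```bash
python3 look2.py knob4_mid w8;python3 look2.py knob4_mid; python3 -c "
from h import *
to(.599,-.096,.0355,0)"
```

```text
[ 0.5983 -0.0956  0.1457]
knob4_mid [18. 30.] 0.81 [0.4812 0.012  0.1557]
knob4_mid [ 32. 146.] 0.76 [ 0.4723 -0.0334  0.1557]
knob4_mid [ 83. 247.] 0.7 [ 0.4823 -0.0826  0.1557]
mark1 [320. 190.] 0.85 [ 0.5976 -0.0963  0.016 ]
[ 0.5996 -0.0961  0.1475]
knob4_mid [20. 29.] 0.83 [0.4827 0.012  0.1575]
knob4_mid [ 83. 244.] 0.62 [ 0.4832 -0.0812  0.1575]
mark1 [324.  56.] 0.63 [0.6026 0.0185 0.016 ]
mark1 [320. 189.] 0.55 [ 0.5991 -0.0968  0.016 ]
row [ 0.001 -0.004  0.448] [ 0.     0.    -0.003] yaw now -0.005
```

View pics/w8.png

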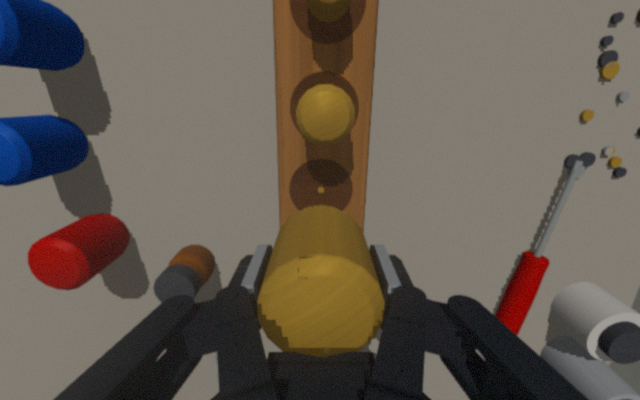

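The dot is at (321,190), about (0.5985,-0.0963), right under the TCP. Lowering knob4.

apply_moves(
  rows=[
    [-0.002,-0.002,0.12,0,0,0],
    [-0.002,-0.002,0.24,0,0,0],
    [-0.002,-0.002,0.36,0,0,0],
    [-0.002,-0.002,0.43,0,0,0],
    [-0.002,-0.002,0.435,0,0,0],
  ],
)

```text
clock: 30.5
tcp_pos: [0.5988, -0.0966, 0.0377]
orientation: [-2.226, -2.215, 0.002]
contact_force: [0.4, -0.3, -3.9]
grip_width: 0.0503
gripper_force: 85.2
```

apply_moves(
  rows=[
    [0,0,0.004,0,0,0],
    [0,0,0.008,0,0,0],
    [0,0,0.008,0,0,0],
  ],
)

```text
clock: 30.88
tcp_pos: [0.5999, -0.0967, 0.0373]
orientation: [2.227, 2.215, 0.001]
contact_force: [0.1, -0.9, -5.7]
grip_width: 0.0503
gripper_force: 85.2
```

apply_moves(
  rows=[
    [0,0,0.004,0,0,0],
    [0,0,0.008,0,0,0],
    [0,0,0.008,0,0,0],
  ],
)

```text
clock: 31.25
tcp_pos: [0.5996, -0.0967, 0.035]
orientation: [2.227, 2.215, -0.0]
contact_force: [-2.0, -0.3, 0.5]
grip_width: 0.0504
gripper_force: 85.7
```

Touching (weight carried). A hair lower, then open and rise.

apply_moves(
  rows=[
    [0,0,0.003,0,0,0],
    [0,0,0.003,0,0,0],
    [0,0,0.003,0,0,0],
  ],
)

```text
clock: 31.62
tcp_pos: [0.5996, -0.0967, 0.035]
orientation: [2.227, 2.215, -0.001]
contact_force: [-4.6, -0.6, 8.4]
grip_width: 0.0505
gripper_force: 86.4
```

apply_moves(
  rows=[
    [0,0,-0.002,0,0,0],
    [0,0,-0.002,0,0,0],
    [0,0,-0.002,0,0,0],
    [0,0,-0.002,0,0,0],
  ],
  claw=1,
)

```text
clock: 32.12
tcp_pos: [0.5996, -0.0966, 0.0343]
orientation: [2.227, 2.216, 0.0]
contact_force: [0.3, 0.8, 0.6]
grip_width: 0.0851
gripper_force: 0.0
```

apply_moves(
  rows=[
    [0,0,-0.05,0,0,0],
    [0,0,-0.15,0,0,0],
    [0,0,-0.3,0,0,0],
    [0,0,-0.5,0,0,0],
    [0,0,-0.6,0,0,0],
  ],
)

```text
clock: 32.75
tcp_pos: [0.6008, -0.0964, 0.1883]
orientation: [2.225, 2.213, 0.004]
contact_force: [-0.4, -0.7, 0.3]
grip_width: 0.0851
gripper_force: 0.0
```

apply_moves(
  rows=[
    [0,-0.1,-0.1,0,0,0],
    [0,-0.2,-0.2,0,0,0],
    [0,-0.3,-0.3,0,0,0],
    [0,-0.3,-0.3,0,0,0],
  ],
)

```text
clock: 33.25
tcp_pos: [0.5245, -0.0962, 0.262]
orientation: [2.224, 2.212, 0.002]
contact_force: [-0.2, 0.2, -0.4]
grip_width: 0.0856
gripper_force: 0.0
```

```bash
python3 - <<'E'
from h import *
s=r.grab_frame("scene");t=r.grab_frame("top");w=r.grab_frame("wrist")
T={1:(.6015,.1365,.034),2:(.604,.0583,.040),3:(.602,-.0228,.045),4:(.599,-.0963,.051)}
for k,X in T.items():
    for p,n in((s,"s"),(t,"t"),(w,"w")):
        e=proj(p,X)[0]
        b=[d["point"] for d in r.landmark_of(p,f"knob{k}_mid")]
        if b:
            q=min(b,key=lambda q:np.linalg.norm(q-e));print(k,n,np.round(e),np.round(q),np.round(cast(p,q,X[2])-X,3)[:2])
S=s["pixels"][150:300,200:460];W=w["pixels"]
a=cv2.resize(S,(640,370),interpolation=cv2.INTER_CUBIC);b=cv2.resize(t["pixels"][120:200,220:420],(640,256),interpolation=cv2.INTER_CUBIC)
cv2.imwrite("pics/end.png",np.vstack([a,b])[:600,:,::-1])
E
```

```text
1 s [363. 246.] [361. 248.] [ 0.005 -0.003]
1 t [266. 160.] [269. 160.] [ 0.001 -0.005]
1 w [396. -62.] [391. 110.] [ 0.007 -0.165]
2 s [324. 236.] [323. 240.] [0.01  0.001]
2 t [298. 157.] [299. 156.] [ 0.001 -0.001]
2 w [394.  25.] [394.  26.] [ 0.001 -0.001]
3 s [285. 226.] [282. 225.] [-0.    -0.007]
3 t [332. 156.] [332. 154.] [ 0.004 -0.   ]
3 w [388. 105.] [391. 107.] [ 0.004 -0.003]
4 s [251. 215.] [252. 212.] [-0.009 -0.002]
4 t [362. 155.] [269. 162.] [-0.008  0.226]
4 w [382. 169.] [384. 170.] [ 0.002 -0.001]
```

View pics/end.png

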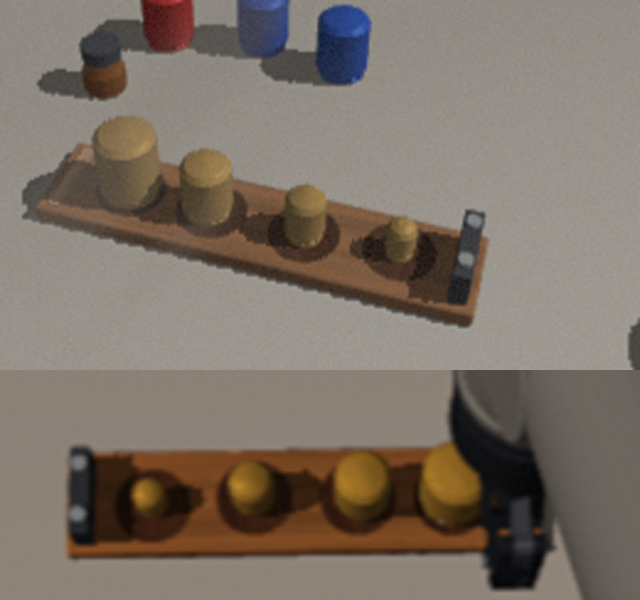

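The final pictures show all four knobs upright, one per mark, in size order. In the scene crop the smallest is at (400,240) beside the stop at (468,255), and the largest is at (127,160). Offsets are a few millimetres at most.

```bash
python3 -c "
from bench import r
print(r.hand_in())"
```

```text
the job is handed in; nothing more can be done
None
```

The four brass knobs stand upright on their marks in size order, smallest next to the stop and centred to within a few millimetres by camera, and the job was handed in at about 33 s of the 112 s allowed.

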